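Lift the tube block off the dry bath's guide pins with its lifting yoke

TASK

Take the aluminium tube block out of the dry bath with the lifting yoke: slide the yoke's two slots under the heads of both studs, raise the block level and straight up until it is clear of the guide pins, and set it down gently on the middle of the cork mat. Then slide the yoke out from under the studs and stand it upright on the bare bench, well away from the block. Keep the gripper off the block itself, never let the block tip, and leave the bottle, the tube rack and the tip box where they stand.

Things in the scene. Friction and masses are not known exactly. Their poses are not given: they have to be found in the camera images.
- block: Aluminium tube block, 76 mm (own x) by 95 mm (own y) by 50 mm tall, about 0.6 kg, loose; origin at the centre of its underside, z up. Starts fully down in the dry bath's well, its x axis along the bath's x. Two 10 mm round holes go right through it, at x 28, y 37 mm and x -28, y -37 mm, on the bath's guide pins. 16 dark empty tube wells in its top. The same turned half round.
- block_lift (a point): Point midway between the block's two lifting studs, level with the undersides of their heads, 64 mm above the block's underside; axes as the block. Studs at y +35 and y -35 mm from here, x 0: an 8 mm steel shank, bare for 14 mm between the block's top and a flat round head 20 mm across, 5 mm thick.
- bath: White dry bath, fixed, 270 mm (own x) by 190 mm (own y), case 75 mm tall; origin at the centre of its underside. Sloping control panel at its -x end. The well opens in its top, 88 mm along x by 107 mm along y, centred at x 45 mm, y 0. A steel thermometer rod, 8 mm thick, stands at x 118, y 78 mm and ends 210 mm above the bench.
- bath_well (a point): Centre of the well's floor, where the centre of the block's underside rests, 40 mm above the bench; axes as the bath. Two 8 mm steel guide pins with tapered tips stand 46 mm high from this floor at x 28, y 37 mm and x -28, y -37 mm.
- yoke: Lifting yoke, steel with a grey grip, 0.22 kg, loose, standing on its flat bar at any yaw; origin at the centre of the bar's underside, z up. Bar 40 mm (own x) by 112 mm (own y), 5 mm thick. A 10 by 20 mm stem rises from its middle to the grip.
- yoke_grip (a point): Centre of the yoke's flat upright grip, 76 mm above the bar's underside, right above the bar's centre; axes as the yoke. The grip is 16 mm thick (own x), 64 mm long (own y), 32 mm high; take it across its thickness.
- yoke_seat (a point): Centre of the bar's top face, 5 mm above its underside; lies at point block_lift when the yoke carries the block; axes as the yoke. Two slots, 12 mm wide, centred at y +35 and y -35 mm, are open at the bar's +x edge (x 20 mm) and end at x -6 mm: the yoke is slid along its own +x so that the stud shanks run into the slots, to x 0.
- mat: Cork mat, fixed on the bench, 150 mm (own x) by 170 mm (own y), 8 mm thick; origin at the centre of its underside.
- bottle: Bystander: glass laboratory bottle with a blue cap, round, 100 mm across, 225 mm tall, 0.9 kg; origin at the centre of its underside.
- rack: Bystander: white tube rack, 100 mm (own x) by 200 mm (own y), with capped tubes standing up to 113 mm above the bench; origin at the centre of its underside.
- tipbox: Bystander: pipette tip box with a closed grey lid, 87 mm (own x) by 124 mm (own y), 78 mm tall; origin at the centre of its underside.
There are look-alikes about, which are no part of the job. Of the things that look like the yoke, the largest one is meant.

How it is judged:
On the way:
1. the block hangs level on the yoke by both studs, clear above the guide pins and still over the well (z of block in the frame of bath_well above 0.047 m and horizontal distance between block and bath_well below 0.03 m and angle between block's own z axis and vertical below 0.08 rad and distance between yoke_seat and block_lift below 0.014 m and contact force between block and yoke above 1 N and contact force between block and bath below 0.1 N), for 0.1 s.
At the end, for the whole second after the job is handed in: The block rests flat and still on the cork mat, its centre within 30 mm of the mat's centre; the yoke is unhooked and stands upright and still on the bare bench, its centre more than 120 mm from the block's (horizontal distance between block and mat below 0.03 m and z of block in the frame of mat between 0.005 and 0.012 m and angle between block's own z axis and vertical below 0.04 rad and linear speed of each of block, yoke below 0.01 m/s and contact force between yoke and block below 0.05 N and horizontal distance between yoke and block above 0.12 m and angle between yoke's own z axis and vertical below 0.05 rad and height (world z) of yoke below 0.004 m); the robot touches nothing.
It fails at once if the block is tipped by more than 8 degrees (angle between block's own z axis and vertical above 0.14 rad).
It fails at once if the gripper or arm touches the block (contact force between any of the fingers, the arm and block above 0.5 N).
It fails at once if the block is banged down on the mat (more than 40 N) (contact force between block and mat above 40 N).
It fails at once if the bottle, tube rack or tip box is shoved more than 25 mm or tipped over (distance of any of bottle, rack, tipbox from where it was at the start of the episode above 0.025 m or angle between any of bottle, rack, tipbox's own z axis and vertical above 0.25 rad).
It also fails if it takes over 72 s, if anything falls off the work surface, if the arm or the gripper's body presses on something with over 40 N, if the wrist force passes 120 N, or if a joint passes its speed limit or range.

ROBOT

A 7-joint arm with a two-finger parallel gripper is mounted at the origin on the work surface. World frame = base frame: x ahead of the robot, y to its left, z up, the work surface at z = 0. Lengths are in m, angles in rad, forces in N, time in s.
With the tool pointing down it reaches from about 0.4 to 0.925 m from the base axis. Payload 5.6 kg.
Tool frame: the origin (TCP) lies on the mounting face of the last link; the fingertips stand manip.tcp_to_tips ahead of it and the grasp point (between the pads) lies 155 mm ahead of it (manip.tcp_to_tips is the distance from the TCP to the fingertips, in m); z points along the fingers, y is the direction in which the jaws open and shut (so a half turn about z gives the same grasp; the last joint's range is limited). The gripper opens to 85 mm and grips with 20 to 120 N. Pads are 22 mm wide; open, the fingers measure 114 mm over their backs; the gripper's body (76 mm by 85 mm) begins 54 mm behind the grasp point. The pads swing forward as they close: fully open they stand 13 mm farther back than shut.
Start: joints at [1.297, 0.468, -0.012, 1.603, 0.006, 1.071, -0.056], TCP at [0.149, -0.633, 0.405] pointing down, gripper open.
Joint ranges: [-2.53, 2.53], [-0.31, 2.02], [-1.57, 1.55], [0.28, 2.44], [-1.29, 4.43], [0.15, 1.84], [-2.92, 2.92]. Speed limits (rad/s): [2.57, 2.57, 3.14, 3.14, 3.14, 3.14, 3.14].

INTERFACE

Orientations are given as a 3x3 rotation matrix whose columns are the frame's x, y, z axes.
In Python, from station import manip gives the robot as it stands.
- The arm moves only by the shell command python3 -m crank 'ROWS' [FORCE]. ROWS is a JSON object of lists of equal length, an entry for each row: "angular": the turn, a rotation vector about the world's x, y, z in rad, a list of three; "offset": the shift along the world's x, y, z in mm, a list of three; "fingers": the opening in per cent of the stroke, from 0 (shut) to 100 (fully open). A call has 1 to 12 rows; each row shifts and turns the commanded pose from where the row before left it; what a row does not reach is not made up. A row lasts 1/10 s, in which the tool goes at most 50 mm and 8.59 degrees, less where a joint would pass 70% of its speed; a pose out of reach is approached as far as the arm can. A call is refused whole if a number of a shift passes 50 or a number of a turn 0.15, either way. A call with a gripper value outside its range is refused whole. The fingers move at their own pace and stop on an object; FORCE is the grip in N (left out, the last holds). Time passes only in rows, so rows that do not move let the fingers close. It gives the time, the measured TCP pose, the force and the opening at its end, in the units of the state.
- manip.state(): the state, without advancing time (a new reading comes with each control period).
- manip.grab_frame(name): name is "scene" or "top" or "wrist"; returns (picture, depth): 420x560x3 uint8, red, green, blue; 420x560 float32, m along the optical axis (not along the pixel's ray), 0 where there is no reading.
- manip.camera_model(name): a dict with "vfov" (degrees; the focal length in pixels is half the picture's height over the tangent of half this angle, whatever the lens; pixels are square), "cx", "cy" (the principal point, pixels), "R" (3x3) and "t" (3): a world point X has camera coordinates R X + t; the wrist camera has in their place "T_tool_cam" (4x4, takes a point from camera to tool coordinates, whose origin is the TCP and whose axes are the flange's). Camera axes: x right, y down, z forward; pixel columns grow to the right and rows downward; lengths in m; the calibration is good to about 2 mm. A picture is of the moment at which its call begins: read the wrist's pose just before it. camera_model takes no time and is no camera call.
- manip.job_done(): hands the job in, once; it reports no verdict.
Trained networks look in the newest picture that a camera, given by its name, has taken for a name from the list of things; names that differ only in an ending like _2 or _b are one class to them, and where a whole thing is asked for, a point or a joint stands for the part that bears it (a point fixed in the world has none). Each returns a list of dicts, best first, with "p" (0 to 1); they miss things now and then, are a little off and sometimes report something else, mostly with a low value. They report only what shows in the picture. A call takes as long as a camera call. They do not tell look-alikes from the thing itself.
- manip.boxes_of(thing, camera): "centre" ([column, row] in pixels, amid what is visible of it).
The state is a dict: "t": time; "q": joint angles; "joint_velocities": joint speeds; "joint_torque": joint torques, N m; "eef_pos": TCP position; "ee_rot": TCP orientation; "force": force on the tool from outside, world axes, zero at the start; "torque": the same for the moment, N m; "grip_width": opening from 0.0 (shut) to 1.0 (fully open).
Only numpy, scipy, OpenCV 4.12 (cv2) and the standard library are available. Lean on these libraries where they do the work, as an engineer would, in place of code of your own. Each camera call takes 0.05 s, during which the arm holds its last target. There are 200 camera calls.

## Working session

There is one attempt and no reset: what is moved stays moved. The work goes in short steps, Python scripts to look and compute and a shell command to move; the robot and the scene stay as the last step left them, time stands still between calls to the robot, and variables do not carry over. Pictures are saved under pics/ and viewed, about 8 in all and at most 12, crops included, and the job is handed in when it is done.

```bash
ls; mkdir -p pics
cat > h.py <<'E'
import numpy as np, cv2
from station import manip
def snap(cam):
    s=manip.state(); im,d=manip.grab_frame(cam); m=manip.camera_model(cam)
    f=210/np.tan(np.radians(m["vfov"])/2)
    if "R" in m: R=np.array(m["R"]).T; o=-R@np.array(m["t"])
    else:
        T=np.array(m["T_tool_cam"]); E=np.array(s["ee_rot"]); R=E@T[:3,:3]; o=np.array(s["eef_pos"])+E@T[:3,3]
    v,u=np.mgrid[:d.shape[0],:d.shape[1]]
    P=np.stack([(u-m["cx"])/f*d,(v-m["cy"])/f*d,d],-1)@R.T+o
    P[d==0]=np.nan
    return im,d,P
def save(n,im): cv2.imwrite("pics/"+n,im[...,::-1])
E
python3 - <<'E'
from h import *
print(manip.state(), manip.tcp_to_tips)
for c in("top","scene"):
    im,d,P=snap(c); np.savez(c,im=im,P=P); save(c+".png",im)
    for n in("yoke","block","bath","mat","bottle","rack","tipbox"):
        for b in manip.boxes_of(n,c):
            x,y=map(int,b["centre"]); print(c,n,b["p"],(x,y),P[y,x].round(3))
E
```

```text
pics
{'t': 0.0, 'q': array([ 1.29699918,  0.46839124, -0.01162299,  1.60362716,  0.00600722,
        1.07137696, -0.05627773]), 'joint_velocities': array([-0.00088473, -0.00146802, -0.00037202,  0.00102353, -0.00080805,
       -0.00020049, -0.00056465]), 'joint_torque': array([-7.86536784e-04, -5.32374251e+01,  2.07005610e-02, -2.51302564e+01,
        1.14371907e-02,  7.73713662e-03, -4.93416806e-06]), 'eef_pos': array([ 0.14859711, -0.63253203,  0.40372747]), 'ee_rot': array([[ 9.73488946e-01,  2.28733470e-01, -5.20963523e-04],
       [ 2.28734032e-01, -9.73487487e-01,  1.68957962e-03],
       [-1.20688061e-04, -1.76394917e-03, -9.99998437e-01]]), 'force': array([-0.54800214,  0.25692436, -0.11247312]), 'torque': array([-0.01027412, -0.00604299,  0.06578409]), 'grip_width': 1.0034500146756107} 0.1734
top yoke 0.67 (302, 194) [ 0.612 -0.041  0.092]
top block 0.68 (304, 195) [ 0.61  -0.045  0.091]
top block 0.62 (279, 282) [0.453 0.005 0.227]
top block 0.58 (123, 231) [0.542 0.322 0.092]
top bath 0.59 (132, 262) [0.479 0.308 0.078]
top mat 0.89 (413, 223) [ 0.553 -0.289  0.007]
top bottle 0.88 (279, 280) [0.456 0.005 0.225]
top rack 0.27 (304, 195) [ 0.61  -0.045  0.091]
top rack 0.25 (342, 118) [ 0.772 -0.127  0.077]
top tipbox 0.57 (341, 120) [ 0.767 -0.125  0.078]
scene yoke 0.86 (154, 204) [ 0.733 -0.294  0.003]
scene yoke 0.8 (290, 250) [0.631 0.1   0.031]
scene yoke 0.79 (252, 222) [ 0.616 -0.041  0.017]
scene block 0.58 (394, 268) [0.554 0.334 0.085]
scene bath 0.67 (252, 226) [ 0.616 -0.041  0.002]
scene bath 0.56 (411, 272) [0.544 0.369 0.092]
scene mat 0.57 (206, 174) [ 0.561 -0.271  0.007]
scene bottle 0.62 (310, 172) [0.481 0.035 0.142]
scene rack 0.6 (253, 290) [0.813 0.153 0.11 ]
scene rack 0.33 (309, 172) [0.487 0.036 0.147]
scene tipbox 0.95 (180, 231) [ 0.787 -0.112  0.076]
```

View pics/top.png

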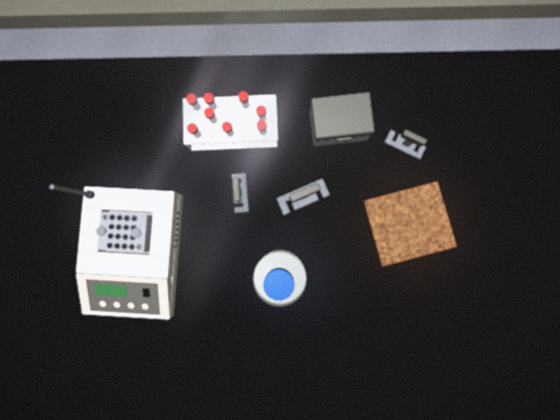

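View pics/scene.png

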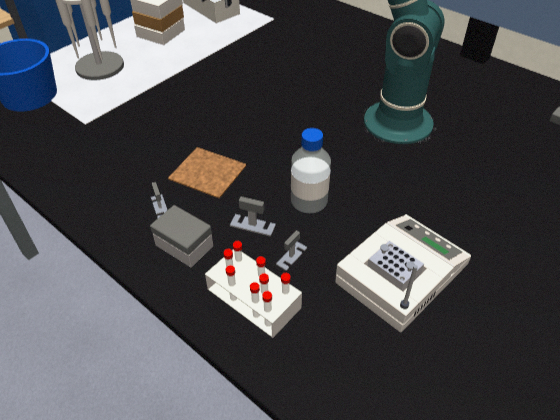

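Top view shows three yoke look-alikes: (240,193), (303,196) and (406,143). The middle one looks largest. Other things: bath and block at (125,235), mat at (411,223), bottle at (279,280), rack at (230,120), tip box at (342,118). Next I'll measure them.

Run:
```python
from h import *
z=np.load("top.npz"); im=z["im"]; P=z["P"]
def rect(m,n):
    q=P[m][:,:2]; q=q[~np.isnan(q).any(1)]
    r=cv2.minAreaRect((q*1000).astype(np.float32)); print(n,len(q),np.round(r[0],1),np.round(r[1],1),round(r[2],1))
g=im.astype(int); X,Y,Z=P[...,0],P[...,1],P[...,2]
def win(u,v,a,b):
    m=np.zeros(Z.shape,bool); m[v-b:v+b,u-a:u+a]=1; return m
for n,u,v in(("yA",240,193),("yB",303,196),("yC",406,143)):
    w=win(u,v,32,26)
    rect(w&(g.sum(-1)>200)&(Z<.03),n+" bar"); 
    t=w&(Z>.05); 
    if t.any(): print(np.nanmax(Z[t])); rect(w&(Z>np.nanmax(Z[t])-.008),n+" griptop")
rect(win(411,223,60,55)&(g[...,0]>g[...,2]+40)&(Z<.03),"mat")
w=win(130,235,70,60)
rect(w&(abs(Z-.075)<.005),"bathtop"); rect(w&(abs(Z-.09)<.006),"blocktop"); rect(w&(Z>.1)&(Z<.125)&(X<.6),"studs")
for s in(1,-1):
    m=win(120,232,30,25)&(Z>.1)&(Z<.125)
    y=np.median(Y[m]); k=m&((Y-y)*s>0); print("stud",P[k].mean(0).round(4),k.sum())
rect(win(279,280,30,35)&(Z>.2),"cap"); rect(win(342,118,40,35)&(Z>.07),"tip"); rect(win(230,120,60,40)&(Z>.02),"rack")
c=im[80:330,60:470]; save("crop.png",cv2.resize(c[80:150,160:280],None,fx=6,fy=6,interpolation=cv2.INTER_CUBIC))
```

```text
yA bar 900 [633.   78.6] [107.  105.1] 89.5
0.0756330725390385
yA griptop 141 [627.5  95.4] [48.8 12.2] 5.0
yB bar 672 [616.9 -46. ] [ 45.2 117.4] 22.7
0.09534893550851886
yB griptop 244 [616.6 -46.1] [16.  63.9] 22.7
yC bar 497 [ 737.  -282.1] [92.2 46.6] 62.6
0.07782185971029298
yC griptop 130 [ 739.9 -248.2] [111.   19.8] 74.6
mat 5395 [ 553.2 -284.1] [154.7 177.4] 14.3
bathtop 6392 [529.  325.2] [191.5 205.1] 86.1
blocktop 1682 [563.9 340.5] [132.4 118.6] 86.1
studs 168 [541. 324.] [89.3 18.1] 86.1
stud [0.5438 0.3585 0.1088] 84
stud [0.5389 0.2889 0.109 ] 84
cap 788 [450.1   5.9] [51.2 50. ] 88.7
tip 2437 [ 778.9 -128.9] [ 87.6 124.3] 5.4
rack 4428 [779.4 109.9] [101.8 200.6] 1.5
```

```bash
python3 -m crank '{"offset":[[46,50,0],[46,50,0],[46,50,0],[46,50,0],[46,50,0],[46,50,0],[46,50,0],[46,50,0],[0,50,0],[0,50,0],[0,0,0],[0,0,0]],"angular":[[0,0,0],[0,0,0],[0,0,0],[0,0,0],[0,0,0],[0,0,0],[0,0,0],[0,0,0],[0,0,0],[0,0,0],[0,0,0],[0,0,0]],"fingers":[100,100,100,100,100,100,100,100,100,100,100,100]}'
```

```text
t: 2.0
eef_pos: [0.4197, -0.2375, 0.4052]
ee_rot: [[0.973, 0.231, 0.001], [0.231, -0.973, -0.001], [0.0, 0.001, -1.0]]
force: [-0.3, -0.7, -0.3]
grip_width: 1.002
```

View pics/crop.png

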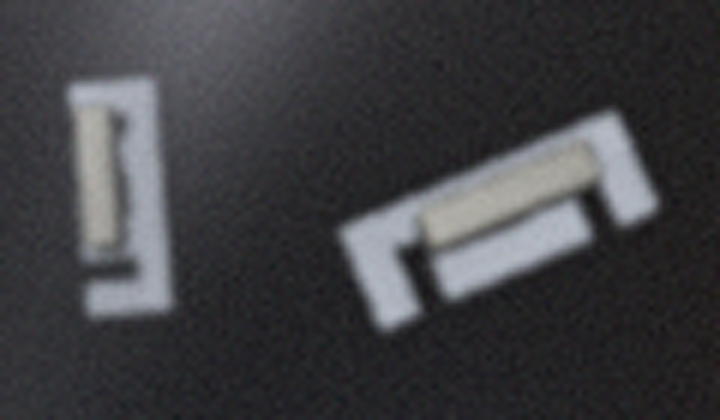

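```bash
python3 -m crank '{"offset":[[50,30,0],[50,40,0],[40,50,0],[20,50,0],[0,20,0],[0,0,0],[0,0,0],[0,0,0],[0,0,0],[0,0,0],[0,0,0],[0,0,0]],"angular":[[0,0,0.14],[0,0,0.14],[0,0,0.14],[0,0,0.14],[0,0,0.14],[0,0,0.14],[0,0,0.14],[0,0,0.14],[0,0,0.14],[0,0,0.14],[0,0,0.14],[0,0,0.14]],"fingers":[100,100,100,100,100,100,100,100,100,100,100,100]}'
python3 - <<'E'
from h import *
im,d,P=snap("wrist"); np.savez("w1",im=im,P=P); save("w1.png",im)
E
```

```text
t: 3.2
eef_pos: [0.5516, -0.0783, 0.4045]
ee_rot: [[-0.336, 0.942, 0.0], [0.942, 0.336, -0.0], [-0.0, -0.0, -1.0]]
force: [-0.5, 0.2, 0.6]
grip_width: 1.0
```

View pics/w1.png

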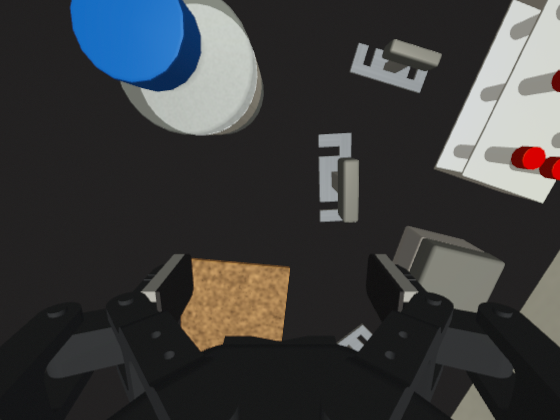

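Slots of the large yoke open towards the robot (crop (430,275) and (600,215)), so its +x points to about 202.7°. The wrist view shows it at (337,180), clearly larger than the other one at (395,65). Cross-checking with wrist depth.

Run:
```python
from h import *
z=np.load("w1.npz"); P=z["P"]; im=z["im"].astype(int)
w=np.zeros(P.shape[:2],bool); w[120:232,300:372]=1
for n,m in(("grip",w&(P[...,2]>.085)),("bar",w&(im.sum(-1)>200)&(P[...,2]<.03))):
    q=P[m]; r=cv2.minAreaRect((q[:,:2]*1000).astype(np.float32)); print(n,len(q),np.round(r[0],1),np.round(r[1],1),r[2],np.median(q[:,2]))
```

```text
grip 1060 [614.5 -43.4] [16.1 63.5] 24.04436683654785 0.09367308398102642
bar 1678 [620.1 -44.7] [ 48.8 118.3] 23.118261337280273 0.006995420848724787
```

```bash
python3 -m crank '{"offset":[[32,17,0],[32,16,0],[0,0,-35],[0,0,-35],[0,0,-35],[0,0,-30],[0,0,-20],[0,0,-18],[0,0,0],[0,0,0]],"angular":[[0,0,0.03],[0,0,0.03],[0,0,0],[0,0,0],[0,0,0],[0,0,0],[0,0,0],[0,0,0],[0,0,0],[0,0,0]],"fingers":[100,100,100,100,100,100,100,100,100,100]}'
```

```text
t: 4.25
eef_pos: [0.6156, -0.0435, 0.2319]
ee_rot: [[-0.388, 0.922, 0.0], [0.922, 0.388, -0.0], [-0.0, 0.0, -1.0]]
force: [0.9, 0.1, -0.3]
grip_width: 0.999
```

```bash
python3 -m crank '{"offset":[[0,0,0],[0,0,0],[0,0,0],[0,0,0],[0,0,0],[0,0,0],[0,0,0],[0,0,0],[0,0,0],[0,0,0]],"angular":[[0,0,0],[0,0,0],[0,0,0],[0,0,0],[0,0,0],[0,0,0],[0,0,0],[0,0,0],[0,0,0],[0,0,0]],"fingers":[0,0,0,0,0,0,0,0,0,0]}' 90
```

```text
t: 5.25
eef_pos: [0.6152, -0.0431, 0.2322]
ee_rot: [[-0.389, 0.921, -0.0], [0.921, 0.389, -0.001], [-0.0, -0.0, -1.0]]
force: [-3.8, -0.6, 6.4]
grip_width: 0.169
```

```bash
python3 -m crank '{"offset":[[0,0,25],[0,0,35],[0,0,40],[0,0,40],[0,30,0],[0,40,0],[0,45,0],[0,45,0],[0,45,0],[0,45,0],[0,45,0],[0,0,0]],"angular":[[0,0,0],[0,0,0],[0,0,0],[0,0,0],[0,0,-0.06],[0,0,-0.06],[0,0,-0.07],[0,0,-0.07],[0,0,-0.07],[0,0,-0.07],[0,0,-0.07],[0,0,0]],"fingers":[0,0,0,0,0,0,0,0,0,0,0,0]}'
```

```text
t: 6.45
eef_pos: [0.6121, 0.261, 0.3713]
ee_rot: [[0.06, 0.998, -0.002], [0.998, -0.06, 0.006], [0.006, -0.002, -1.0]]
force: [-0.5, 2.6, -1.7]
grip_width: 0.17
```

```bash
python3 -m crank '{"offset":[[0,30,0],[0,25,0],[0,4,0],[0,0,0],[0,0,0]],"angular":[[0,0,0],[0,0,0],[0,0,0],[0,0,0],[0,0,0]],"fingers":[0,0,0,0,0]}'
python3 - <<'E'
from h import *
im,d,P=snap("wrist"); save("w2.png",im); np.savez("w2",im=im,P=P)
im,d,Q=snap("top"); np.savez("t2",im=im,P=Q)
save("t2.png",cv2.resize(im[150:300,60:230],None,fx=4,fy=4,interpolation=cv2.INTER_CUBIC))
E
```

```text
t: 6.95
eef_pos: [0.6156, 0.3097, 0.3709]
ee_rot: [[0.071, 0.997, -0.001], [0.997, -0.071, -0.002], [-0.002, -0.0, -1.0]]
force: [-0.6, -0.0, -2.2]
grip_width: 0.174
```

View pics/w2.png

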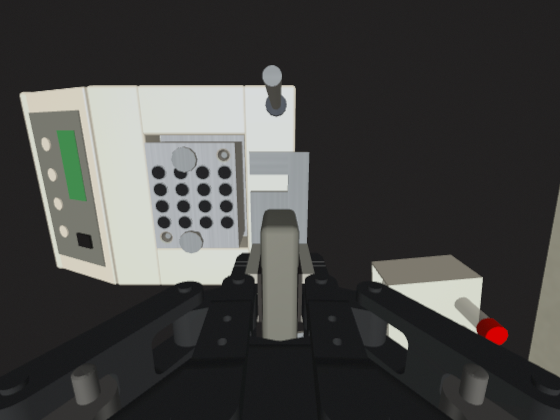

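The wrist view shows stud heads at (184,160) and (191,242), the yoke bar's end at (280,165) with its slot open towards the block at (268,183), and the rod at (272,90). Measuring stud and slot in the same picture.

Run:
```python
from h import *
z=np.load("w2.npz"); P=z["P"]; im=z["im"].astype(int); Z=P[...,2]
def win(u0,u1,v0,v1):
    m=np.zeros(Z.shape,bool); m[v0:v1,u0:u1]=1; return m
c=[]
for n,w in(("s+",win(165,203,140,180)),("s-",win(172,210,224,262))):
    q=P[w&(Z>.1)&(Z<.12)]; r=cv2.minEnclosingCircle((q[:,:2]*1000).astype(np.float32)); print(n,len(q),q.mean(0).round(4),r); c.append(q.mean(0))
d=c[0]-c[1]; print("blk centre",(c[0]+c[1])/2,"y ang",np.degrees(np.arctan2(d[1],d[0])),np.linalg.norm(d))
b=win(245,315,145,240)&(Z>.13)&(Z<.16)&(np.arange(420)[:,None]<238); q=P[b]
# plane fit
A=np.c_[q[:,:2]-q[:,:2].mean(0),np.ones(len(q))]; s=np.linalg.lstsq(A,q[:,2],rcond=None)[0]; print("bar plane",s,np.std(A@s-q[:,2]),q.mean(0))
# yoke frame coords relative to TCP, yoke x at yaw(tool y)+180
E=np.array(manip.state()["ee_rot"]); p=np.array(manip.state()["eef_pos"])
print("tcp",p,"yaw",np.degrees(np.arctan2(E[1,1],E[0,1])))
L=(q-p)@np.c_[-E[:,1],E[:,0]*-1,-E[:,2]]
print("bar local x",np.percentile(L[:,0],[1,99]),"y",L[:,1].min(),"top z",np.median(L[:,2]))
bx=np.zeros(Z.shape,bool);bx[b]=1
for v in range(166,200,2):
    k=np.where(b[v])[0]; 
    a=(P[v,k]-p)@np.c_[-E[:,1],-E[:,0],-E[:,2]]; print(v,k.min(),k.max(),a[0].round(4))
```

```text
s+ 512 [0.5436 0.3622 0.111 ] ((542.9012451171875, 362.0144348144531), 10.09945011138916)
s- 425 [0.5388 0.293  0.1109] ((538.3092041015625, 292.4389953613281), 9.992345809936523)
blk centre [0.54121644 0.32758252 0.11093159] y ang 86.0866709010836 0.06936762730692582
bar plane [ 0.00039091 -0.00626412  0.14579043] 0.0009826606575681215 [0.61828736 0.34050648 0.14579043]
tcp [0.61580964 0.30927904 0.37136257] yaw -4.1351649547750045
bar local x [-0.01879684  0.02044564] y -0.055835729190592744 top z -0.22545066354740095
166 250 308 [ 0.0203 -0.0461 -0.225 ]
168 250 308 [ 0.0204 -0.0447 -0.2259]
170 250 308 [ 0.0204 -0.0433 -0.2259]
172 250 308 [ 0.0204 -0.042  -0.2254]
174 288 308 [-0.0053 -0.0408 -0.2244]
176 288 308 [-0.0053 -0.0394 -0.2254]
178 288 308 [-0.0054 -0.038  -0.2256]
180 288 308 [-0.0054 -0.0365 -0.2259]
182 288 308 [-0.0054 -0.0352 -0.2256]
184 288 308 [-0.0054 -0.0341 -0.2241]
186 288 307 [-0.0054 -0.0325 -0.225 ]
188 288 307 [-0.0054 -0.031  -0.2258]
190 251 307 [ 0.0204 -0.0289 -0.2293]
192 250 307 [ 0.0208 -0.0281 -0.2262]
194 250 307 [ 0.0208 -0.0268 -0.2254]
196 250 307 [ 0.0209 -0.0252 -0.2262]
198 251 307 [ 0.0202 -0.024  -0.2255]
```

```bash
python3 -m crank '{"offset":[[-20,8,0],[-16,7,0],[0,0,0],[0,0,-20],[0,0,-16],[0,0,-10],[0,0,0],[0,0,0]],"angular":[[0,0,0],[0,0,0],[0,0,0],[0,0,0],[0,0,0],[0,0,0],[0,0,0],[0,0,0]],"fingers":[0,0,0,0,0,0,0,0]}'
python3 - <<'E'
from h import *
im,d,P=snap("wrist"); save("w3.png",im[80:320,100:400].repeat(2,0).repeat(2,1)); np.savez("w3",im=im,P=P,p=manip.state()["eef_pos"],E=manip.state()["ee_rot"])
E
```

```text
t: 7.85
eef_pos: [0.5795, 0.326, 0.3256]
ee_rot: [[0.07, 0.998, -0.0], [0.998, -0.07, 0.0], [0.0, -0.0, -1.0]]
force: [0.2, -0.7, -2.1]
grip_width: 0.171
```

View pics/w3.png

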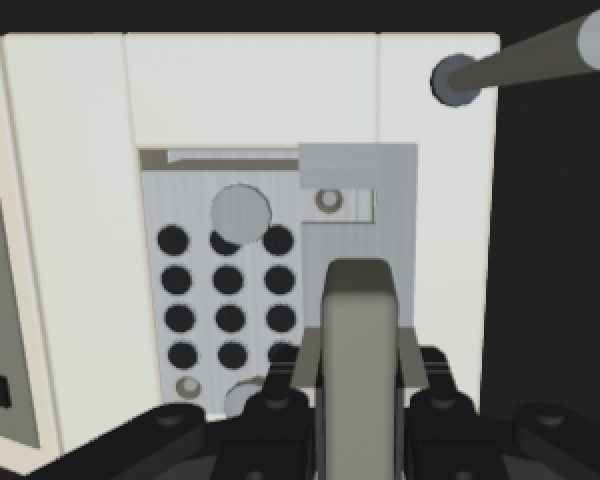

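The crop shows the stud head at (240,213), the slot mouth at rows 189–222 around x=300, and the guide pin at (329,200). Computing the lateral misfit.

Run:
```python
from h import *
z=np.load("w3.npz"); P=z["P"]; p=z["p"];E=z["E"]; Z=P[...,2]; B=np.c_[-E[:,1],-E[:,0],-E[:,2]]
L=(P-p)@B
m=np.zeros(Z.shape,bool); m[168:205,202:240]=1; m&=(Z>.105)&(Z<.118)
q=L[m]; print("head",len(q),q.mean(0).round(4),cv2.minEnclosingCircle((q[:,:2]*1000).astype(np.float32)))
for u in(258,268,280):
    col=L[140:220,u]; zz=Z[140:220,u]
    k=np.where((zz>.094)&(zz<.107))[0]; g=np.where(np.diff(k)>3)[0]
    print(u,[(col[k[i]].round(4),col[k[i+1]].round(4)) for i in g], col[k[0]].round(4), Z[140:220,u][k].mean())
m=np.zeros(Z.shape,bool); m[150:170,255:305]=1; m&=(Z>.094)&(Z<.107); print("bar",L[m].mean(0),Z[m].mean(),L[m][:,0].min(),L[m][:,0].max())
m=np.zeros(Z.shape,bool); m[170:270,175:200]=1; print("blk top z",np.nanpercentile(Z[m],[50,80]))
```

```text
head 723 [ 0.0388 -0.0335 -0.2152] ((39.06975173950195, -32.98057556152344), 10.020196914672852)
258 [(array([ 0.0148, -0.0407, -0.2258]), array([ 0.0153, -0.0283, -0.2293]))] [ 0.0148 -0.0552 -0.2299] 0.10046101605623946
268 [(array([ 0.008 , -0.0408, -0.2252]), array([ 0.0083, -0.0282, -0.2303]))] [ 0.0081 -0.0551 -0.2301] 0.10047604072506225
280 [(array([-1.000e-04, -4.080e-02, -2.254e-01]), array([-1.000e-04, -2.810e-02, -2.305e-01]))] [-1.000e-04 -5.510e-02 -2.315e-01] 0.10032258960305208
bar [ 0.00041629 -0.04938577 -0.22577679] 0.1004197957938741 -0.016357921029386893 0.016952630517022765
blk top z [0.09230168 0.09288907]
```

```bash
python3 -m crank '{"offset":[[0,-1.6,1],[-6,0.4,0],[-8,0.6,0],[-8,0.6,0],[0,0,0]],"angular":[[0,0,0],[0,0,0],[0,0,0],[0,0,0],[0,0,0]],"fingers":[0,0,0,0,0]}'
python3 -m crank '{"offset":[[-6,0.4,0],[-6,0.4,0],[-4,0.3,0],[0,0,0],[0,0,0]],"angular":[[0,0,0],[0,0,0],[0,0,0],[0,0,0],[0,0,0]],"fingers":[0,0,0,0,0]}'
python3 - <<'E'
from h import *
im,d,P=snap("wrist"); save("w4.png",im[80:320,100:400].repeat(2,0).repeat(2,1)); np.savez("w4",im=im,P=P,p=manip.state()["eef_pos"],E=manip.state()["ee_rot"])
p=np.array(manip.state()["eef_pos"]);E=np.array(manip.state()["ee_rot"]);Z=P[...,2]
m=(Z>.107)&(Z<.116);m[:165]=0;m[215:]=0;m[:,:220]=0;m[:,320:]=0
q=((P-p)@np.c_[-E[:,1],-E[:,0],-E[:,2]])[m]; print(len(q),q.mean(0),cv2.minEnclosingCircle((q[:,:2]*1000).astype(np.float32)))
E
```

```text
t: 8.4
eef_pos: [0.5555, 0.3268, 0.327]
ee_rot: [[0.068, 0.998, -0.001], [0.998, -0.068, -0.0], [-0.0, -0.001, -1.0]]
force: [-0.1, 0.6, -1.7]
grip_width: 0.173
t: 8.9
eef_pos: [0.5413, 0.3271, 0.3268]
ee_rot: [[0.07, 0.998, 0.0], [0.998, -0.07, -0.0], [0.0, 0.0, -1.0]]
force: [0.8, 0.5, -2.4]
grip_width: 0.173
704 [ 0.0010987  -0.035422   -0.21569155] ((1.1145282983779907, -35.12700653076172), 9.892730712890625)
```

View pics/w4.png

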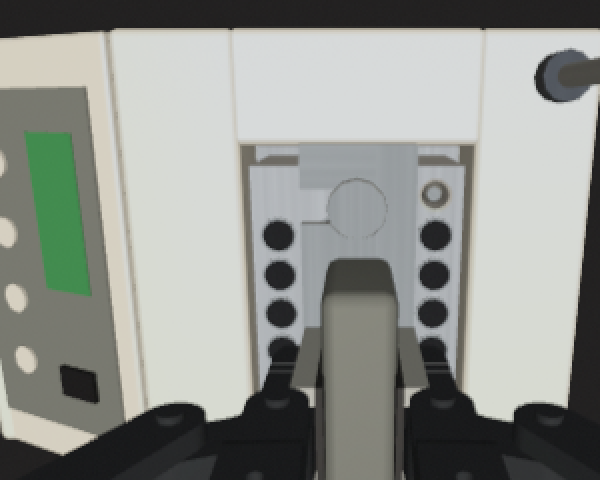

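The head sits over the slot's inner end at crop (357,208), 1 mm short of the seat, and the forces are near zero. Lifting.

```bash
python3 -m crank '{"offset":[[0,0,3],[0,0,2],[0,0,2],[0,0,2],[0,0,3],[0,0,0]],"angular":[[0,0,0],[0,0,0],[0,0,0],[0,0,0],[0,0,0],[0,0,0]],"fingers":[0,0,0,0,0,0]}'
```

```text
t: 9.55
eef_pos: [0.5412, 0.3272, 0.3389]
ee_rot: [[0.07, 0.998, 0.0], [0.998, -0.07, 0.0], [0.0, 0.0, -1.0]]
force: [-0.5, 1.4, -7.6]
grip_width: 0.174
```

```bash
python3 -m crank '{"offset":[[0,0,5],[0,0,6],[0,0,6],[0,0,6],[0,0,6],[0,0,6],[0,0,6],[0,0,6],[0,0,4],[0,0,0],[0,0,0],[0,0,0]],"angular":[[0,0,0],[0,0,0],[0,0,0],[0,0,0],[0,0,0],[0,0,0],[0,0,0],[0,0,0],[0,0,0],[0,0,0],[0,0,0],[0,0,0]],"fingers":[0,0,0,0,0,0,0,0,0,0,0,0]}'
python3 - <<'E'
from h import *
im,d,P=snap("scene"); s=cv2.resize(im[160:340,260:480],None,fx=2.5,fy=2.5)
im,d,P=snap("wrist"); save("w5.png",np.hstack([s[:420],im[:420:,100:350]])[:,:800])
p=np.array(manip.state()["eef_pos"]);E=np.array(manip.state()["ee_rot"]);L=(P-p)@np.c_[-E[:,1],-E[:,0],-E[:,2]]
m=(L[...,2]>-.222)&(L[...,2]<-.21);m[:150]=0;m[235:]=0;m[:,:220]=0;m[:,320:]=0
q=L[m]; print(len(q),q.mean(0))
m=(L[...,2]>-.25)&(L[...,2]<-.232)&(abs(L[...,0])<.04)&(abs(L[...,1])<.05); q=L[m]
A=np.c_[q[:,:2],np.ones(len(q))]; print("blktop slopes",len(q),np.linalg.lstsq(A,q[:,2],rcond=None)[0])
E
```

```text
t: 10.75
eef_pos: [0.5411, 0.327, 0.3893]
ee_rot: [[0.07, 0.998, -0.001], [0.998, -0.07, -0.0], [-0.001, -0.001, -1.0]]
force: [0.5, -1.1, -7.4]
grip_width: 0.173
662 [ 0.00100733 -0.03528061 -0.22006355]
blktop slopes 4293 [ 0.00542166  0.00922848 -0.23877447]
```

View pics/w5.png

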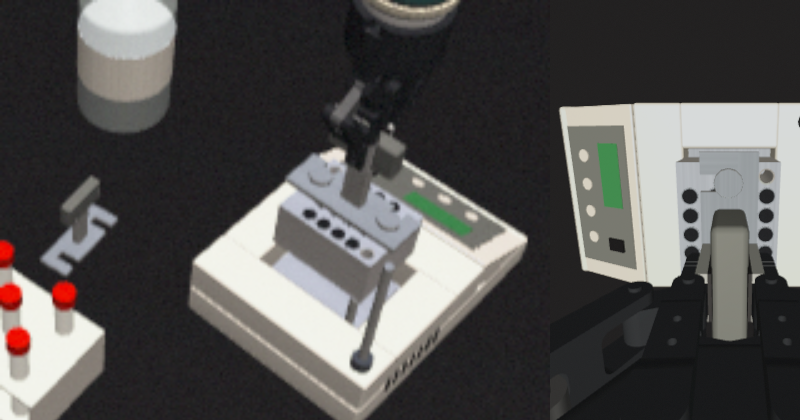

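The block hangs level on both studs, clear of the pins. Carrying it to the mat behind the bottle, at a moderate speed.

```bash
python3 -m crank '{"offset":[[0,0,10],[1,-5,15],[3,-10,15],[6,-16,5],[8,-22,0],[9,-28,0],[9,-32,0],[8,-35,0],[7,-35,0],[5,-35,0],[3,-35,0],[1,-35,0]],"angular":[[0,0,0],[0,0,0],[0,0,0],[0,0,0],[0,0,0],[0,0,0],[0,0,0],[0,0,0],[0,0,0],[0,0,0],[0,0,0],[0,0,0]],"fingers":[0,0,0,0,0,0,0,0,0,0,0,0]}'
python3 -m crank '{"offset":[[0,-35,0],[0,-35,0],[-1,-35,0],[-3,-35,0],[-5,-35,0],[-7,-30,0],[-8,-25,0],[-7,-20,0],[-6,-15,0],[-4,-8,0],[-2,-4,0],[0,0,0]],"angular":[[0,0,0],[0,0,0],[0,0,0],[0,0,0],[0,0,0],[0,0,0],[0,0,0],[0,0,0],[0,0,0],[0,0,0],[0,0,0],[0,0,0]],"fingers":[0,0,0,0,0,0,0,0,0,0,0,0]}'
```

```text
t: 12.05
eef_pos: [0.6014, 0.0366, 0.4366]
ee_rot: [[0.071, 0.997, 0.003], [0.997, -0.071, -0.001], [-0.0, 0.003, -1.0]]
force: [0.8, -0.3, -7.3]
grip_width: 0.171
t: 13.25
eef_pos: [0.5581, -0.2377, 0.435]
ee_rot: [[0.07, 0.998, 0.0], [0.998, -0.07, 0.0], [0.0, 0.0, -1.0]]
force: [0.2, -0.2, -7.0]
grip_width: 0.176
```

```bash
python3 -m crank '{"offset":[[0,-8,0],[-1,-14,-5],[-2,-14,-12],[-1,-8,-18],[0,-2,-20],[0,0,-20],[0,0,-18],[0,0,-14],[0,0,-8],[0,0,-5],[0,0,0],[0,0,0]],"angular":[[0,0,0],[0,0,0],[0,0,0],[0,0,0],[0,0,0],[0,0,0],[0,0,0],[0,0,0],[0,0,0],[0,0,0],[0,0,0],[0,0,0]],"fingers":[0,0,0,0,0,0,0,0,0,0,0,0]}'
python3 - <<'E'
from h import *
im,d,P=snap("wrist"); save("w6.png",im)
Z=P[...,2]; g=im.astype(int); m=(g[...,0]>g[...,2]+40)&(Z<.03)&(P[...,1]<-.15)
r=cv2.minAreaRect((P[m][:,:2]*1000).astype(np.float32)); print(r,np.median(Z[m]))
p=np.array(manip.state()["eef_pos"]);E=np.array(manip.state()["ee_rot"]);L=(P-p)@np.c_[-E[:,1],-E[:,0],-E[:,2]]
m=(L[...,2]>-.222)&(L[...,2]<-.21);m[:150]=0;m[235:]=0;m[:,:220]=0;m[:,320:]=0; print(L[m].mean(0))
E
```

```text
t: 14.45
eef_pos: [0.5545, -0.284, 0.3154]
ee_rot: [[0.07, 0.998, 0.001], [0.998, -0.07, -0.001], [-0.001, 0.001, -1.0]]
force: [-0.7, 0.5, -7.3]
grip_width: 0.172
((550.6863403320312, -282.09307861328125), (153.6134490966797, 175.4022216796875), 14.18974494934082) 0.010067815734801255
[ 0.00118344 -0.0354944  -0.22020657]
```

View pics/w6.png

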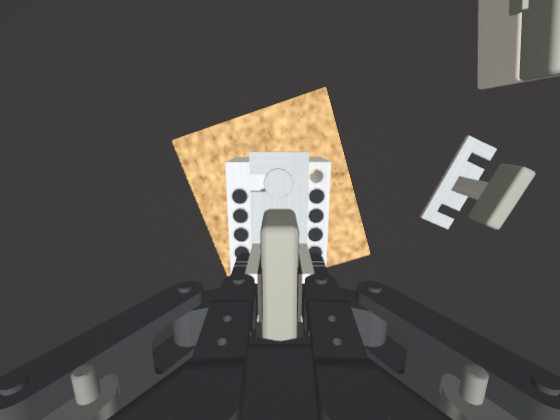

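The block (235–325, 160–255) hangs centred over the mat, whose centre measures within 3 mm. Lowering slowly.

```bash
python3 -m crank '{"offset":[[0,0,-4],[0,0,-4],[0,0,-3],[0,0,-2],[0,0,-1],[0,0,-1],[0,0,-1],[0,0,-1],[0,0,-1],[0,0,-1],[0,0,0]],"angular":[[0,0,0],[0,0,0],[0,0,0],[0,0,0],[0,0,0],[0,0,0],[0,0,0],[0,0,0],[0,0,0],[0,0,0],[0,0,0]],"fingers":[0,0,0,0,0,0,0,0,0,0,0]}'
```

```text
t: 15.6
eef_pos: [0.5543, -0.2839, 0.2959]
ee_rot: [[0.07, 0.998, 0.0], [0.998, -0.07, -0.0], [-0.0, 0.0, -1.0]]
force: [0.2, 0.6, -2.1]
grip_width: 0.173
```

```bash
python3 -m crank '{"offset":[[0,0,-1],[0,0,-1],[0,0,-1],[0,0,0]],"angular":[[0,0,0],[0,0,0],[0,0,0],[0,0,0]],"fingers":[0,0,0,0]}'
python3 - <<'E'
from h import *
im,d,P=snap("wrist")
p=np.array(manip.state()["eef_pos"]);E=np.array(manip.state()["ee_rot"]);L=(P-p)@np.c_[-E[:,1],-E[:,0],-E[:,2]]
m=(L[...,2]>-.222)&(L[...,2]<-.208);m[:150]=0;m[235:]=0;m[:,:220]=0;m[:,320:]=0; print(L[m].mean(0))
m=(L[...,2]>-.245)&(L[...,2]<-.23)&(abs(L[...,0])<.037)&(abs(L[...,0])>.025)&(abs(L[...,1])<.05); print(np.median(L[m],0),np.median(P[m][:,2]))
E
```

```text
t: 16.0
eef_pos: [0.5541, -0.2838, 0.2924]
ee_rot: [[0.07, 0.998, -0.0], [0.998, -0.07, 0.0], [0.0, -0.0, -1.0]]
force: [0.6, 0.1, -2.7]
grip_width: 0.173
[ 0.00107776 -0.03557262 -0.21354692]
[ 0.02522455 -0.01454056 -0.23222865] 0.06032122608768303
```

```bash
python3 -m crank '{"offset":[[0,0,2],[5,-0.35,0],[7,-0.5,0],[8,-0.55,0],[8,-0.55,0],[8,-0.55,0],[8,-0.55,0],[0,0,0]],"angular":[[0,0,0],[0,0,0],[0,0,0],[0,0,0],[0,0,0],[0,0,0],[0,0,0],[0,0,0]],"fingers":[0,0,0,0,0,0,0,0]}'
python3 - <<'E'
from h import *
im,d,P=snap("wrist"); save("w7.png",im[100:340,130:430].repeat(2,0).repeat(2,1))
p=np.array(manip.state()["eef_pos"]);E=np.array(manip.state()["ee_rot"]);L=(P-p)@np.c_[-E[:,1],-E[:,0],-E[:,2]]
m=(L[...,2]>-.222)&(L[...,2]<-.208);m[:150]=0;m[235:]=0;m[:,:150]=0;m[:,250:]=0; print(L[m].mean(0),P[m].mean(0))
E
```

```text
t: 16.85
eef_pos: [0.5994, -0.2866, 0.2946]
ee_rot: [[0.069, 0.998, 0.001], [0.998, -0.069, 0.0], [0.0, 0.001, -1.0]]
force: [-0.5, -0.2, -3.3]
grip_width: 0.174
[ 0.04520413 -0.0351522  -0.21552601] [ 0.55607588 -0.24840955  0.07896207]
```

View pics/w7.png

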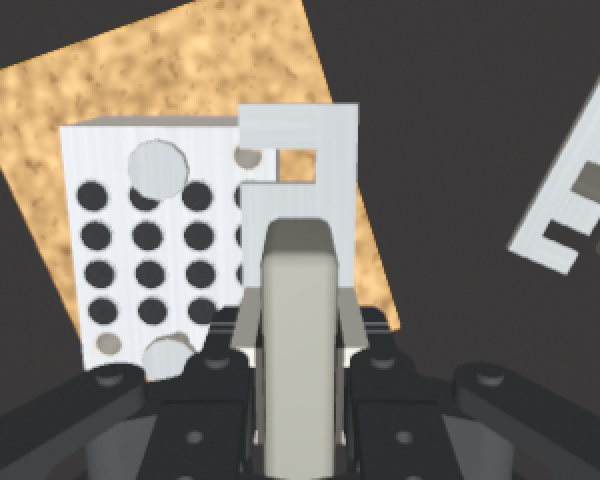

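The yoke is out of the studs and the block stands flat on the mat. Carrying the yoke to bare bench at about (0.615, -0.06).

```bash
python3 -m crank '{"offset":[[0,0,20],[0,0,25],[0,0,15],[3,20,0],[3,35,0],[4,45,0],[3,45,0],[3,40,0],[0,30,0],[0,12,0],[0,0,0],[0,0,0]],"angular":[[0,0,0],[0,0,0],[0,0,0],[0,0,0],[0,0,0],[0,0,0],[0,0,0],[0,0,0],[0,0,0],[0,0,0],[0,0,0],[0,0,0]],"fingers":[0,0,0,0,0,0,0,0,0,0,0,0]}'
python3 -m crank '{"offset":[[0,0,-15],[0,0,-25],[0,0,-25],[0,0,-25],[0,0,-15],[0,0,-8],[0,0,0]],"angular":[[0,0,0],[0,0,0],[0,0,0],[0,0,0],[0,0,0],[0,0,0],[0,0,0]],"fingers":[0,0,0,0,0,0,0]}'
```

```text
t: 18.1
eef_pos: [0.6142, -0.0618, 0.3546]
ee_rot: [[0.072, 0.997, -0.0], [0.997, -0.072, -0.002], [-0.002, -0.0, -1.0]]
force: [-0.1, -0.8, -2.8]
grip_width: 0.177
t: 18.8
eef_pos: [0.6139, -0.0606, 0.2404]
ee_rot: [[0.071, 0.997, -0.002], [0.997, -0.071, 0.0], [-0.0, -0.002, -1.0]]
force: [-1.5, -1.0, -1.2]
grip_width: 0.173
```

```bash
python3 -m crank '{"offset":[[0,0,-3],[0,0,-2],[0,0,-1],[0,0,-1],[0,0,-1],[0,0,0],[0,0,0]],"angular":[[0,0,0],[0,0,0],[0,0,0],[0,0,0],[0,0,0],[0,0,0],[0,0,0]],"fingers":[0,0,0,0,0,0,0]}'
```

```text
t: 19.5
eef_pos: [0.6142, -0.0599, 0.2338]
ee_rot: [[0.07, 0.998, 0.0], [0.998, -0.07, -0.0], [-0.0, 0.0, -1.0]]
force: [-0.1, -0.3, -1.9]
grip_width: 0.174
```

```bash
python3 -m crank '{"offset":[[0,0,-1],[0,0,-1],[0,0,-0.5],[0,0,0],[0,0,0]],"angular":[[0,0,0],[0,0,0],[0,0,0],[0,0,0],[0,0,0]],"fingers":[0,0,0,0,0]}'
```

```text
t: 20.0
eef_pos: [0.6143, -0.0599, 0.2321]
ee_rot: [[0.07, 0.998, 0.0], [0.998, -0.07, -0.0], [-0.0, 0.0, -1.0]]
force: [-3.4, 0.4, 5.0]
grip_width: 0.171
```

Bench contact (force +5 N). Opening, then straight up.

```bash
python3 -m crank '{"offset":[[0,0,0],[0,0,0],[0,0,0],[0,0,0],[0,0,0],[0,0,0],[0,0,0],[0,0,20],[0,0,40],[0,0,45],[0,0,40],[0,0,0]],"angular":[[0,0,0],[0,0,0],[0,0,0],[0,0,0],[0,0,0],[0,0,0],[0,0,0],[0,0,0],[0,0,0],[0,0,0],[0,0,0],[0,0,0]],"fingers":[100,100,100,100,100,100,100,100,100,100,100,100]}'
python3 - <<'E'
from h import *
im,d,P=snap("scene"); im2,d,Q=snap("wrist")
save("end.png",np.vstack([cv2.resize(im[110:350,80:480],(500,300)),cv2.resize(im2,(500,300),interpolation=cv2.INTER_AREA)]))
Z=Q[...,2]
g=(Z>.085)&(abs(Q[...,0]-.614)<.05)&(abs(Q[...,1]+.06)<.05)&(Z<.12); print("grip",np.median(Q[g],0),Z[g].std())
b=(abs(Z-.06)<.006)&(abs(Q[...,0]-.553)<.06)&(abs(Q[...,1]+.284)<.07); print("block top",b.sum(),np.median(Q[b],0))
E
```

```text
t: 21.2
eef_pos: [0.6159, -0.0595, 0.3828]
ee_rot: [[0.07, 0.997, 0.011], [0.998, -0.07, -0.001], [-0.0, 0.012, -1.0]]
force: [1.1, -0.1, -1.3]
grip_width: 0.999
grip [ 0.61403944 -0.05736281  0.09382981] 0.0011605991805907498
block top 12 [ 0.52215688 -0.23337803  0.05621852]
```

View pics/end.png

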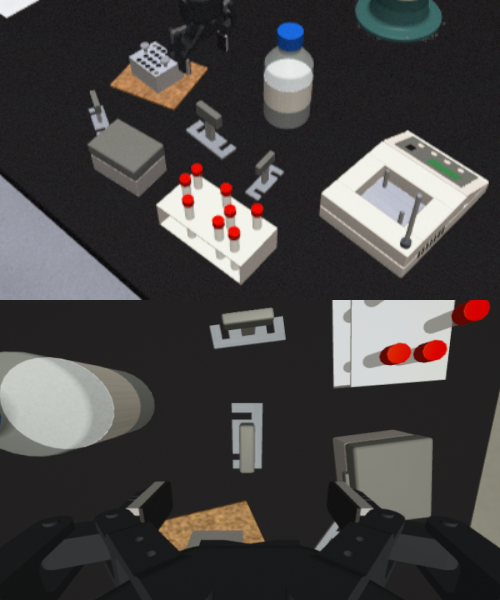

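The block stands on the mat (scene panel (153,65)), and the yoke stands upright by itself at (210,130). The bystanders are in place. One numeric check, then hand in.

```bash
python3 -m crank '{"offset":[[0,0,0],[0,0,0],[0,0,0]],"angular":[[0,0,0],[0,0,0],[0,0,0]],"fingers":[100,100,100]}'
python3 - <<'E'
from h import *
im,d,P=snap("top"); Z=P[...,2]
h=(Z>.07)&(Z<.085)&(abs(P[...,0]-.553)<.06)&(abs(P[...,1]+.284)<.06); print("studs",h.sum(),P[h].mean(0))
b=(abs(Z-.058)<.005)&(abs(P[...,0]-.553)<.06)&(abs(P[...,1]+.284)<.07); q=P[b]
print("block top",len(q),np.median(q,0),np.linalg.lstsq(np.c_[q[:,:2]-q[:,:2].mean(0),np.ones(len(q))],q[:,2],rcond=None)[0][:2])
manip.job_done()
E
```

```text
t: 21.6
eef_pos: [0.614, -0.06, 0.3748]
ee_rot: [[0.07, 0.998, -0.002], [0.998, -0.07, 0.0], [0.0, -0.002, -1.0]]
force: [-0.0, 0.1, -0.6]
grip_width: 0.999
studs 79 [ 0.55224953 -0.32019727  0.07660947]
block top 507 [ 0.56571659 -0.31411337  0.05822267] [0.00042563 0.01494122]
the job is handed in; nothing more can be done
```

The block was lifted level on both studs, carried clear of the pins and set down on the cork mat. The yoke was then slid out and stood on the bare bench, and the job was handed in at about 21.7 s. No verdict was reported.

**Last checks:**
- **Block position:** its top was at 58 mm, which matches the mat plus the block's height. The tilt fit showed at most 0.015 rad. The centre came out at about (0.554, -0.285), 1–4 mm from the mat's centre.
- **Yoke:** its grip top was at about 94 mm, which fits standing flat on the bench. It stood at (0.614, -0.06), about 0.23 m from the block, with the gripper open above it and touching nothing.
- **Bystanders:** the bottle, rack and tip box looked unmoved in the last picture; I did not re-measure them.

**Disagreements and gaps:**
- The top and wrist cameras differed by 2–4 mm in y, so I used the wrist camera for fitting the slots.
- In the last top picture the arm apparently hid one stud, so the final block centre comes from the other stud alone.
- The final wrist-camera reading of the block top was useless because the gripper hid it.

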